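# Hang the eyelet caddy in the pull-out rack

## Task

Pull the rack out of its green bay by its handle until it locks, and hang the yellow eyelet caddy by its handle bar on the rack's pair of hook prongs. Then press the red release tab and slide the rack fully home with the caddy hanging inside; leave everything else on the table where it stands.

Things in the scene. Friction and masses are not known exactly. Their poses are not given: they have to be found in the camera images.
- bay: Green steel bay fixed to the table: 240 mm deep and wide, 220 high, open in front; a 16 mm base plate reaches 120 mm forward. Origin: on the table, midway along the front edge of the walls; x points into the bay, along which the rack slides. Hook prongs, on the rack at its middle line: two, 8 mm thick, 56 mm apart (y), pointing to -x, their top 5 mm below the seat (see handle).
- rack (a joint): How far the rack is pulled out along the bay's -x, m: 0 fully home, starts up to 0.03 out. Slide friction about 3 N. It locks by itself in both directions (about 3 mm play) somewhere between 0.14 and 0.18, set differently each time and not shown; at the lock it stops dead and cannot be pulled further.
- release (a joint): Height of the red tab above its unlocked level, m: 0 while the rack runs free, +0.007 sprung up when the rack has locked, lowest -0.003. To leave the lock, hold it at or below 0 while pushing the rack in, for the first 10 mm; after that it stays down by itself. Spring force up: 4 N at +0.007, 7 N at 0, 8.5 N at the lowest.
- handle (a point): Middle of the rack's steel pull handle, at its front; axes as the bay's. A level round bar 10 mm thick, 110 long (y), 55 mm above the table, its ends joined to the rack's front beam; clear gap of 45 mm between bar and beam (+x side), where fingers can hook down. Moves with the rack. Hook seat: the caddy's bar, hung well, has its middle at x +202, y +30, z +99 mm from here (154 mm above the table).
- tab (a point): Centre of the top of the red release tab on the rack's front beam: 26 mm (x) by 44 (y), 80 mm above the table when unlocked, 87 locked. 15 mm behind its centre (+x) a grey fence fixed to the rack, 70 mm wide, top 105 mm above the table: a finger on the tab can push the rack in against it. The beam (190 mm wide, top at 70 mm) has its front face 11 mm to the -x side of this point. Moves with the rack.
- yellow_bar (a point): Middle of the yellow caddy's steel handle bar; y along the bar, z up. Bar 10 mm square, 98 long, 110 mm above the caddy's underside; below it a window 86 mm wide, 50 high. Stands at the left or the right; 0.18 to 0.35 kg. Each prong's upturned tip lies 34 mm to the -x side of the seat and rises 8 mm above it; 48 mm behind the seat an upright plate; fingers up to 40 mm wide fit between the prongs.
- yellow_mid (a point): Centre of the yellow caddy (half-way up): an open plastic box 44 mm (x) by 98 mm (y) by 55 mm high with brass eyelets in its bottom, and a fixed steel bail handle above it, 115 mm high over all.
- yellow: The yellow caddy; origin at the centre of its underside, axes as yellow_bar.
- blue_mid (a point): Centre of the other caddy, blue, of the same shape; to be left alone.
- tin_mid (a point): Centre of a red can, 70 mm across, 95 high. Leave alone.
- spool_mid (a point): Centre of a blue thread spool, 50 mm across, 62 high. Leave alone.
- hammer_grip (a point): Handle of a hammer lying on the table at the right. Leave alone.
- pot_mid (a point): Centre of a metal cup, 70 mm across, 80 high. Leave alone.

How it is judged:
By the outcome, as a careful person would: the job done as asked, in the order asked, and still so for the second after the job is handed in, with the robot touching nothing.
It also fails if it takes over 72 s, if anything falls off the work surface, if the arm or the gripper's body presses on something with over 40 N, if the wrist force passes 120 N, or if a joint passes its speed limit or range.

## Robot

A 6-joint arm with a two-finger parallel gripper is mounted at the origin on the work surface. World frame = base frame: x ahead of the robot, y to its left, z up, the work surface at z = 0. Lengths are in m, angles in rad, forces in N, time in s.
With the tool pointing down it reaches from about 0.275 to 0.775 m from the base axis. Payload 14.6 kg.
Tool frame: the origin (TCP) lies between the finger pads; the fingertips stand 19 mm ahead of it and the grasp point (between the pads) is the TCP; z points along the fingers, y is the line along which they close (so a half turn about z gives the same grasp; the last joint's range is limited). The gripper opens to 85 mm and grips with 20 to 120 N. Pads are 22 mm wide; open, the fingers measure 114 mm over their backs; the gripper's body (76 mm by 85 mm) begins 54 mm behind the grasp point. The pads swing forward as they close: fully open they stand 13 mm farther back than shut.
Start: joints at [-1.284, 0.263, -0.048, 1.259, 0, 1.415], TCP at [0.224, -0.475, 0.23] pointing down, gripper open.
Joint ranges: [-2.65, 2.65], [-0.89, 1.7], [-1.18, 1.37], [-2.13, 2.11], [-1.35, 1.29], [-3.14, 3.14]. Speed limits (rad/s): [1.89, 1.89, 2.57, 2.79, 3.14, 3.14].

## Interface

Orientations are given as a unit quaternion [w, x, y, z].
In Python, from rig import bot, optics, workorder gives the robot as it stands.
- The arm moves only by the tool play_rows, never from a script. Its arguments are lists of equal length, an entry for each row: "angular": the turn, a rotation vector about the world's x, y, z normalised to -1 to 1, where 1 is 180 degrees, a list of three; "delta_pos": the shift along the world's x, y, z normalised to -1 to 1, where 1 is 0.2 m, a list of three; "fingers": the opening, from 0 (shut) to 1 (fully open). A call has 1 to 5 rows; each row is the pose to reach, as a shift and turn from the pose commanded when the call began, turning the shorter way round; what a row does not reach only later rows make up. A row lasts 1/10 s, in which the tool goes at most 50 mm and 8.59 degrees, less where a joint would pass 70% of its speed; a pose out of reach is approached as far as the arm can. A call with a number of a shift or a turn outside -1 to 1 is refused whole. A call with a gripper value outside its range is refused whole. The fingers move at their own pace and stop on an object; the grip force is fixed at half the most. Time passes only in rows, so rows that repeat a pose let the fingers close. It gives the time, the measured TCP pose, the force, the opening and the grip force at its end, in the units of the state.
- bot.observe(): the state, without advancing time (a new reading comes with each control period).
- optics.get_image(name): name is "side" or "top"; returns the picture (480x640x3 uint8, red, green, blue); there is no depth.
- optics.calibration(name): a dict with "fx", "fy", "cx", "cy" (pixels), "k1" (the pictures are not rectified: a ray, as slopes to the right and down, at radius r is drawn at 1 + k1 r^2 times it, then the intrinsics apply), "R" (3x3) and "t" (3): a world point X has camera coordinates R X + t. Camera axes: x right, y down, z forward; pixel columns grow to the right and rows downward; lengths in m; the calibration is good to about 2 mm. A picture is of the moment at which its call begins. calibration takes no time and is no camera call.
- workorder.close_job(): hands the job in; it is judged then, once.
The state is a dict: "time": time; "q": joint angles; "qd": joint speeds; "tau": joint torques, N m; "tcp_pos": TCP position; "orientation": TCP orientation; "ft_force": force on the tool from outside, world axes, zero at the start; "moment": the same for the moment, N m; "width": finger opening in m; "finger_force": force on a finger pad.
Only numpy, scipy, OpenCV 4.12 (cv2) and the standard library are available. Lean on these libraries where they do the work, as an engineer would, in place of code of your own. Each camera call takes 0.05 s, during which the arm holds its last target. There are 200 camera calls.

## Working session

There is one attempt and no reset: what is moved stays moved. The work goes in short steps, Python scripts to look and compute and a tool call to move; the robot and the scene stay as the last step left them, time stands still between calls to the robot, and variables do not carry over. Pictures are saved under pics/ and viewed, at most 10 in all, crops included, and the job is handed in when it is done.

Besides the shell and the picture viewer there is one more tool, called as name(argument=value, ...) on one line, values as JSON. play_rows: Moves the arm, as the interface text tells. Scaled input: -1 to 1 covers 0.2 m each way for a shift and 180 degrees each way for a turn. Its arguments: {"type":"object","properties":{"angular":{"type":"array","items":{"type":"array","items":{"type":"number"}}},"delta_pos":{"type":"array","items":{"type":"array","items":{"type":"number"}}},"fingers":{"type":"array","items":{"type":"number"}}},"required":["angular","delta_pos","fingers"]}

```bash
mkdir -p pics; cat > h.py <<'E'
import numpy as np, cv2
from rig import bot, optics, workorder
def snap(n,f):
    im=optics.get_image(n); cv2.imwrite('pics/'+f,im[:,:,::-1]); return im
def ray(n,u,v):
    c=optics.calibration(n); K=np.array([[c['fx'],0,c['cx']],[0,c['fy'],c['cy']],[0,0,1.]])
    d=cv2.undistortPoints(np.array([[[u,v]]],float),K,np.array([c['k1'],0,0,0.]))[0,0]
    R=np.array(c['R']);t=np.array(c['t']); return -R.T@t, R.T@np.array([d[0],d[1],1])
def onz(n,u,v,z):
    o,d=ray(n,u,v); return o+d*(z-o[2])/d[2]
def proj(n,X):
    c=optics.calibration(n); p=np.array(c['R'])@X+np.array(c['t']); a=p[:2]/p[2]; a=a*(1+c['k1']*(a@a))
    return np.array([c['fx']*a[0]+c['cx'],c['fy']*a[1]+c['cy']])
def tri(a,b):
    (o1,d1),(o2,d2)=ray('top',*a),ray('side',*b)
    s=np.linalg.lstsq(np.c_[d1,-d2],o2-o1,rcond=None)[0]; p,q=o1+s[0]*d1,o2+s[1]*d2
    return (p+q)/2, np.linalg.norm(p-q)
E
python3 - <<'E'
from h import *
snap('top','t0.png');snap('side','s0.png')
for n in('top','side'): print(optics.calibration(n))
print(bot.observe())
E
```

```text
{'fx': 618.5536865788838, 'fy': 618.5536865788838, 'cx': 308.79960181293467, 'cy': 248.67139074834472, 'k1': 0.06529686882560566, 'R': array([[ 0.02115691, -0.99974636, -0.00772061],
       [-0.98903088, -0.01979975, -0.14637582],
       [ 0.14618582,  0.01073278, -0.98919892]]), 't': array([0.00230603, 0.63559   , 1.45290333])}
{'fx': 497.49621723082277, 'fy': 497.49621723082277, 'cx': 318.82961338505663, 'cy': 234.4964435984538, 'k1': -0.1241369229350198, 'R': array([[-0.99738248, -0.07213278,  0.00500447],
       [-0.05607446,  0.72793367, -0.68335073],
       [ 0.04564907, -0.68184267, -0.7300731 ]]), 't': array([0.6457278 , 0.09484054, 1.30462981])}
{'time': 0.1, 'q': array([-1.28431928e+00,  2.63470329e-01, -4.88261411e-02,  1.25938747e+00,
       -6.30034081e-06,  1.41554952e+00]), 'qd': array([ 0.00171201, -0.00170675,  0.00244742, -0.00066059,  0.00112945,
       -0.00104256]), 'tau': array([ 3.54062613e-03, -6.38575172e+01,  3.85065293e+01,  9.95989249e-03,
        3.23743541e-05,  1.40760952e-05]), 'tcp_pos': array([ 0.22439235, -0.47438486,  0.22989302]), 'orientation': array([-4.42643284e-04,  9.75708892e-01,  2.19070677e-01, -3.22428085e-05]), 'ft_force': array([0.58024021, 0.2249228 , 0.81887174]), 'moment': array([0.05884364, 0.01132634, 0.040181  ]), 'finger_force': 0.0, 'width': 0.08519213564058518}
```

View pics/t0.png

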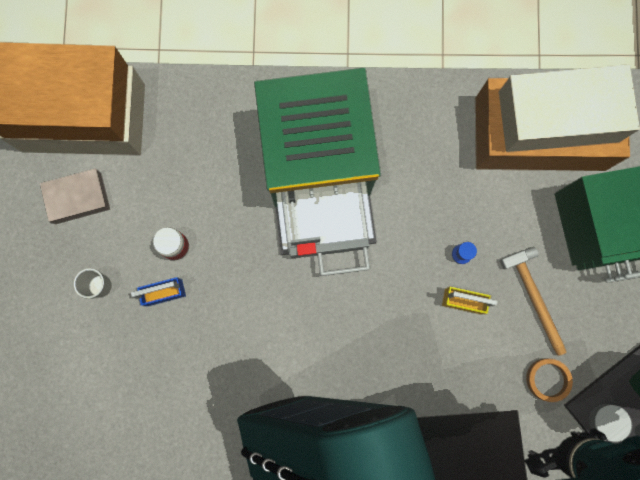

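View pics/s0.png

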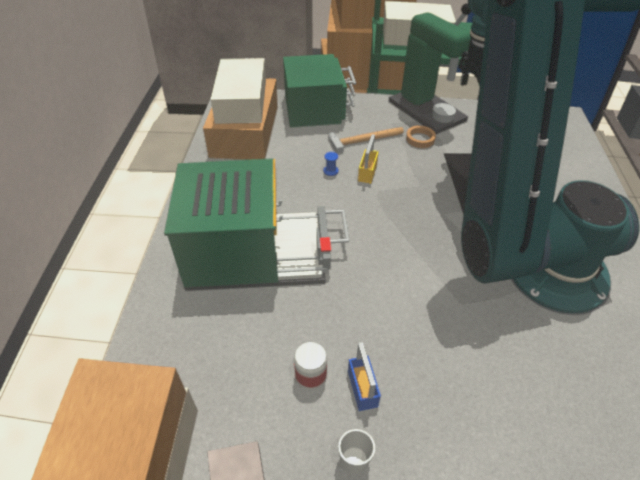

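The top view shows the bay in the centre with its front edge from (270,190) to (378,177). The handle bar runs about (320,274)-(369,271), the red tab is near (306,249), and the yellow caddy is near (469,299). The side view shows the tab at (325,243) and the yellow caddy at (369,160). Next I'll look at enlarged crops.

```bash
python3 - <<'E'
import cv2,numpy as np
t=cv2.imread('pics/t0.png');s=cv2.imread('pics/s0.png')
def c(i,u,v,w=100,h=75): return cv2.resize(i[v:v+h,u:u+w],(400,300),interpolation=cv2.INTER_CUBIC)
cv2.imwrite('pics/c0.png',np.vstack([np.hstack([c(t,280,210),c(t,420,265)]),np.hstack([c(s,270,200),c(s,330,125)])]))
E
```

```text
(no output)
```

View pics/c0.png

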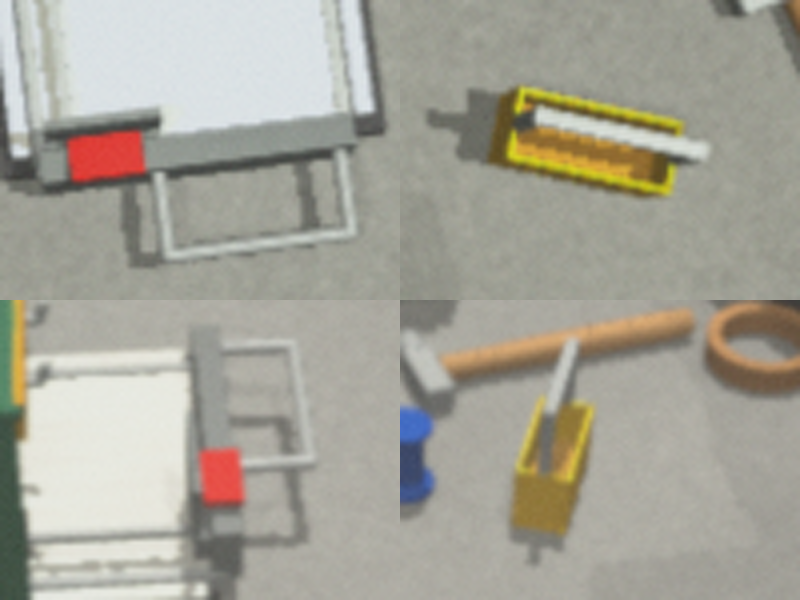

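```bash
python3 - <<'E'
from h import *
np.set_printoptions(precision=4,suppress=True)
a=onz('top',322,273.5,.058);b=onz('top',368,268.5,.058);print('handle',a,b,(a+b)/2,np.degrees(np.arctan2(*(a-b)[[0,1]]))*-1,np.linalg.norm(a-b))
print('tri',tri((322,273.5),(347.5,240.5)),tri((368,268.5),(343.25,211.25)))
print('tab',onz('top',306.5,248.75,.08),onz('side',325.5,244.25,.08))
a=onz('top',452.5,294.5,.113);b=onz('top',496.5,303,.113);print('yb',a,b,(a+b)/2,np.degrees(np.arctan2(*(a-b)[[0,1]]))*-1,np.linalg.norm(a-b))
print('yb side',onz('side',373.75,135.5,.115),onz('side',366.5,162,.115))
a=onz('top',270,190,.22);b=onz('top',378,177,.22);print('bay',a,b,(a+b)/2,np.degrees(np.arctan2(*(a-b)[[0,1]]))*-1)
c=onz('top',257,80,.22);d=onz('top',366,69,.22);print(c,d,a,b,np.degrees(np.arctan2(*((c+d-a-b)[[1,0]]))))
E
```

```text
handle [ 0.5744 -0.0176  0.058 ] [ 0.5887 -0.1273  0.058 ] [ 0.5815 -0.0724  0.058 ] 7.415117604365593 0.11066009177368599
tri (array([ 0.5743, -0.0175,  0.0502]), np.float64(0.0017966302593490106)) (array([ 0.5893, -0.128 ,  0.0489]), np.float64(0.0009270412456176175))
tab [0.6302 0.0205 0.08  ] [0.629  0.0271 0.08  ]
yb [ 0.5266 -0.3149  0.113 ] [ 0.5097 -0.4134  0.113 ] [ 0.5182 -0.3641  0.113 ] -9.78189688901681 0.09992228257936095
yb side [ 0.508  -0.4006  0.115 ] [ 0.5297 -0.2685  0.115 ]
bay [0.7369 0.1005 0.22  ] [ 0.7702 -0.1335  0.22  ] [ 0.7535 -0.0165  0.22  ] 8.115944448052387
[0.9861 0.1365 0.22  ] [ 1.0158 -0.105   0.22  ] [0.7369 0.1005 0.22  ] [ 0.7702 -0.1335  0.22  ] 7.433814807221342
```

play_rows(angular=[[0,0,0.04],[0,0,0.08],[0,0,0.12],[0,0,0.16],[0,0,0.2]], delta_pos=[[0.1,0.15,0],[0.25,0.35,0],[0.45,0.55,0],[0.6,0.75,0],[0.8,0.9,0]], fingers=[0.5,0.5,0.5,0.5,0.5])

```text
time: 0.6
tcp_pos: [0.3799, -0.2963, 0.2304]
orientation: [-0.0, 0.859, 0.512, -0.0]
ft_force: [0.7, -2.2, 1.0]
width: 0.0431
finger_force: 0.0
```

play_rows(angular=[[0,0,0.04],[0,0,0.08],[0,0,0.12],[0,0,0.16],[0,0,0.2]], delta_pos=[[0.2,0.25,0],[0.4,0.45,-0.1],[0.6,0.65,-0.2],[0.8,0.85,-0.3],[0.95,1.0,-0.4]], fingers=[0.5,0.5,0.5,0.5,0.5])

```text
time: 1.1
tcp_pos: [0.5446, -0.1229, 0.1649]
orientation: [0.0, 0.659, 0.753, 0.0]
ft_force: [0.9, -0.8, -0.2]
width: 0.0429
finger_force: 0.0
```

play_rows(angular=[[0,0,0],[0,0,0],[0,0,0]], delta_pos=[[0,0,0],[0,0,0],[0,0,0]], fingers=[0.5,0.5,0.5])

```text
time: 1.4
tcp_pos: [0.5429, -0.1254, 0.1658]
orientation: [0.0, 0.661, 0.75, -0.0]
ft_force: [-0.3, -0.4, 0.0]
width: 0.0428
finger_force: 0.0
```

play_rows(angular=[[0,0,0],[0,0,0],[0,0,0],[0,0,0],[0,0,0]], delta_pos=[[0.1,0.135,0],[0.195,0.265,0],[0.195,0.265,-0.15],[0.195,0.265,-0.25],[0.195,0.265,-0.3]], fingers=[0.5,0.5,0.5,0.5,0.5])

```text
time: 1.9
tcp_pos: [0.5814, -0.0727, 0.1046]
orientation: [-0.0, 0.661, 0.75, -0.0]
ft_force: [-0.7, -0.4, -0.2]
width: 0.0428
finger_force: 0.0
```

```bash
python3 - <<'E'
from h import *
t=snap('top','t1.png');s=snap('side','s1.png')
print(bot.observe()['tcp_pos'])
def c(i,u,v,w=133,h=150): return cv2.resize(i[v:v+h,u:u+w],(400,450),interpolation=cv2.INTER_CUBIC)
cv2.imwrite('pics/c1.png',np.hstack([c(t,280,170),c(s,260,130)])[:,:,::-1])
E
```

```text
[ 0.58154984 -0.07265603  0.10509752]
```

View pics/c1.png

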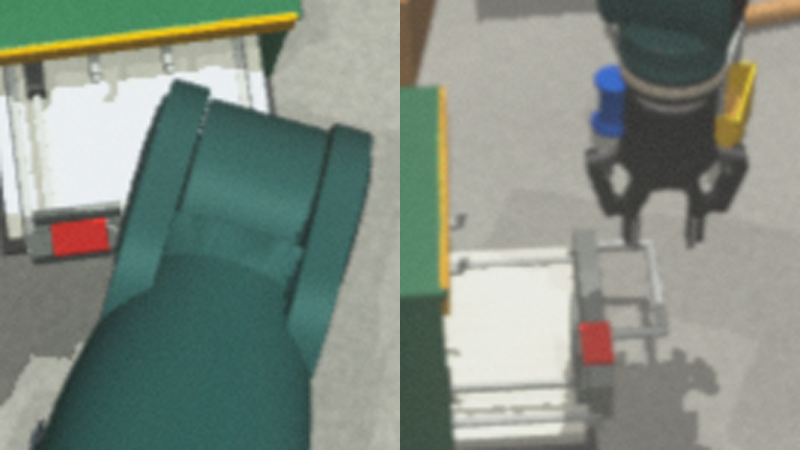

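The arm covers the handle in the top crop. In the side crop the two fingers straddle the bar, near crop pixels (632,235) and (692,240). I'll descend and grip.

play_rows(angular=[[0,0,0],[0,0,0],[0,0,0],[0,0,0],[0,0,0]], delta_pos=[[0,0,-0.08],[0,0,-0.16],[0,0,-0.24],[0,0,-0.24],[0,0,-0.24]], fingers=[0.5,0.5,0.5,0.3,0])

```text
time: 2.5
tcp_pos: [0.5828, -0.0724, 0.0588]
orientation: [0.001, 0.661, 0.75, 0.0]
ft_force: [0.2, -0.6, 0.4]
width: 0.0145
finger_force: 0.0
```

play_rows(angular=[[0,0,0],[0,0,0],[0,0,0],[0,0,0],[0,0,0]], delta_pos=[[0,0,0],[0,0,0],[0,0,0],[0,0,0],[0,0,0]], fingers=[0,0,0,0,0])

```text
time: 3.0
tcp_pos: [0.5834, -0.0722, 0.0588]
orientation: [0.001, 0.661, 0.751, 0.0]
ft_force: [0.8, -0.7, 8.3]
width: -0.0002
finger_force: 4.1
```

```bash
python3 - <<'E'
from h import *
t=snap('top','t2.png');s=snap('side','s2.png')
o=bot.observe();print(o['tcp_pos'],o['ft_force'],o['moment'],o['width'],o['finger_force'])
print(proj('side',o['tcp_pos']),proj('side',o['tcp_pos']+[0,0,-.019]))
def c(i,u,v,w=100,h=75): return cv2.resize(i[v:v+h,u:u+w],(800,600),interpolation=cv2.INTER_CUBIC)
cv2.imwrite('pics/c2.png',c(s,280,180)[:,:,::-1])
E
```

```text
[ 0.58339766 -0.07215055  0.05886173] [ 0.59226408 -1.08449486  7.48524015] [-0.18069643 -0.16771812  0.02648236] 0.00042515011232866184 4.061318971216679
[344.61735656 223.1124805 ] [344.31897572 228.0069806 ]
```

View pics/c2.png

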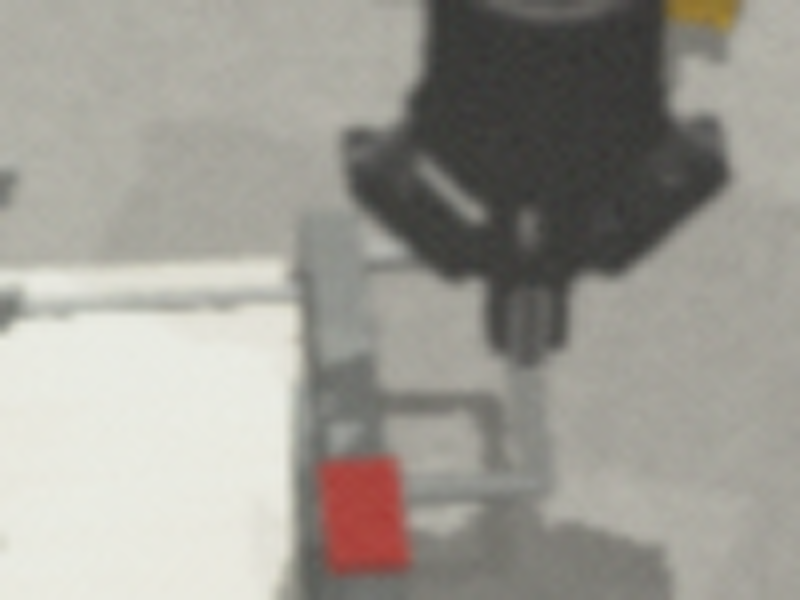

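The closed fingers are sitting on top of the bar (crop about (527,360)) instead of around it, and the upward force agrees with that. I'll reopen, go about 20 mm lower, and grip again.

play_rows(angular=[[0,0,0],[0,0,0],[0,0,0],[0,0,0],[0,0,0]], delta_pos=[[0,0,0],[0,0,0],[0,0,0],[0,0,0],[0,0,0]], fingers=[0.5,0.5,0.5,0.5,0.5])

```text
time: 3.6
tcp_pos: [0.5823, -0.0717, 0.0574]
orientation: [-0.0, 0.661, 0.751, -0.0]
ft_force: [-0.6, -1.1, 0.5]
width: 0.0429
finger_force: 0.0
```

play_rows(angular=[[0,0,0],[0,0,0],[0,0,0],[0,0,0],[0,0,0]], delta_pos=[[0,0,-0.02],[0,0,-0.04],[0,0,-0.06],[0,0,-0.08],[0,0,-0.09]], fingers=[0.5,0.5,0.5,0.5,0.5])

```text
time: 4.1
tcp_pos: [0.5821, -0.0717, 0.0389]
orientation: [-0.0, 0.661, 0.751, -0.0]
ft_force: [0.3, -0.1, -0.1]
width: 0.0431
finger_force: 0.0
```

play_rows(angular=[[0,0,0],[0,0,0],[0,0,0],[0,0,0],[0,0,0]], delta_pos=[[0,0,0],[0,0,0],[0,0,0],[0,0,0],[0,0,0]], fingers=[0,0,0,0,0])

```text
time: 4.6
tcp_pos: [0.5826, -0.0718, 0.0398]
orientation: [0.0, 0.661, 0.751, 0.0]
ft_force: [0.1, 0.7, 3.2]
width: 0.0078
finger_force: 58.5
```

play_rows(angular=[[0,0,0],[0,0,0],[0,0,0]], delta_pos=[[0,0,0],[0,0,0],[0,0,0]], fingers=[0,0,0])

```text
time: 4.9
tcp_pos: [0.5826, -0.0718, 0.0397]
orientation: [0.0, 0.661, 0.751, 0.0]
ft_force: [1.0, 0.3, 5.6]
width: 0.0076
finger_force: 58.7
```

The bar is gripped (width 7.7 mm, 58 N). The real fingertips sit at about the reported TCP height. Next I pull along the bay's -x.

play_rows(angular=[[0,0,0],[0,0,0],[0,0,0],[0,0,0],[0,0,0]], delta_pos=[[-0.05,-0.0065,0],[-0.15,-0.0195,0],[-0.25,-0.0325,0],[-0.35,-0.0455,0],[-0.45,-0.0585,0]], fingers=[0,0,0,0,0])

```text
time: 5.4
tcp_pos: [0.4934, -0.0849, 0.0398]
orientation: [0.002, 0.661, 0.751, -0.0]
ft_force: [8.5, -11.6, -4.6]
width: 0.0076
finger_force: 59.2
```

play_rows(angular=[[0,0,0],[0,0,0],[0,0,0],[0,0,0],[0,0,0]], delta_pos=[[-0.02,-0.0026,0],[-0.04,-0.0052,0],[-0.06,-0.0078,0],[-0.075,-0.0098,0],[-0.075,-0.0098,0]], fingers=[0,0,0,0,0])

```text
time: 5.9
tcp_pos: [0.4784, -0.0871, 0.0398]
orientation: [0.002, 0.661, 0.75, -0.001]
ft_force: [4.2, -11.3, -1.6]
width: 0.008
finger_force: 59.7
```

play_rows(angular=[[0,0,0],[0,0,0],[0,0,0],[0,0,0],[0,0,0]], delta_pos=[[-0.02,-0.007,0],[-0.04,-0.01,0],[-0.06,-0.013,0],[-0.075,-0.015,0],[-0.075,-0.015,0]], fingers=[0,0,0,0,0])

```text
time: 6.4
tcp_pos: [0.4632, -0.0894, 0.0398]
orientation: [0.001, 0.661, 0.751, -0.0]
ft_force: [4.0, -5.8, -0.3]
width: 0.0074
finger_force: 59.9
```

play_rows(angular=[[0,0,0],[0,0,0],[0,0,0],[0,0,0],[0,0,0]], delta_pos=[[-0.02,-0.003,0],[-0.04,-0.006,0],[-0.06,-0.009,0],[-0.07,-0.01,0],[-0.07,-0.01,0]], fingers=[0,0,0,0,0])

```text
time: 6.9
tcp_pos: [0.4493, -0.0915, 0.0398]
orientation: [0.001, 0.661, 0.751, -0.0]
ft_force: [3.7, -6.7, -0.3]
width: 0.0076
finger_force: 59.9
```

play_rows(angular=[[0,0,0],[0,0,0],[0,0,0],[0,0,0],[0,0,0]], delta_pos=[[-0.02,-0.004,0],[-0.04,-0.007,0],[-0.06,-0.01,0],[-0.07,-0.011,0],[-0.07,-0.011,0]], fingers=[0,0,0,0,0])

```text
time: 7.4
tcp_pos: [0.4401, -0.0929, 0.04]
orientation: [0.004, 0.66, 0.751, 0.004]
ft_force: [35.3, 8.0, -29.3]
width: 0.0076
finger_force: 58.3
```

It stopped dead with 35 N after about 0.144 m of travel, so it should be locked. I'll relax, release and lift.

play_rows(angular=[[0,0,0],[0,0,0],[0,0,0],[0,0,0],[0,0,0]], delta_pos=[[0.02,0.003,0],[0.022,0.003,0],[0.022,0.003,0],[0.022,0.003,0],[0.022,0.003,0]], fingers=[0,0,0.5,0.5,0.5])

```text
time: 7.9
tcp_pos: [0.4383, -0.0919, 0.0393]
orientation: [-0.0, 0.661, 0.751, -0.0]
ft_force: [-0.4, -0.6, 0.4]
width: 0.0426
finger_force: 0.0
```

play_rows(angular=[[0,0,0],[0,0,0],[0,0,0],[0,0,0],[0,0,0]], delta_pos=[[0,0,0.05],[0,0,0.2],[0,0,0.4],[0,0,0.6],[0,0,0.8]], fingers=[0.5,0.5,0.5,0.5,0.5])

```text
time: 8.4
tcp_pos: [0.4382, -0.0918, 0.2019]
orientation: [0.0, 0.661, 0.751, 0.0]
ft_force: [1.1, -0.3, -0.8]
width: 0.0431
finger_force: 0.0
```

play_rows(angular=[[0,0,-0.02],[0,0,-0.04],[0,0,-0.06],[0,0,-0.08],[0,0,-0.096]], delta_pos=[[0.05,-0.15,0],[0.1,-0.35,0],[0.15,-0.55,0],[0.2,-0.75,0],[0.25,-0.95,0]], fingers=[0.5,0.5,0.5,0.5,0.5])

```text
time: 8.9
tcp_pos: [0.4886, -0.2836, 0.2003]
orientation: [0.0, 0.767, 0.642, 0.0]
ft_force: [0.5, 0.5, 0.2]
width: 0.0426
finger_force: 0.0
```

play_rows(angular=[[0,0,0],[0,0,0],[0,0,0],[0,0,0],[0,0,0]], delta_pos=[[0.08,-0.2,0],[0.15,-0.4,0],[0.15,-0.41,0],[0.15,-0.41,0],[0.15,-0.41,0]], fingers=[0.5,0.5,0.5,0.5,0.5])

```text
time: 9.4
tcp_pos: [0.5184, -0.363, 0.1999]
orientation: [-0.0, 0.766, 0.643, 0.0]
ft_force: [-0.3, -0.3, 0.2]
width: 0.0427
finger_force: 0.0
```

```bash
python3 - <<'E'
from h import *
t=snap('top','t3.png');s=snap('side','s3.png')
o=bot.observe();print(o['tcp_pos'],o['orientation'],proj('side',o['tcp_pos']))
def c(i,u,v,w=133,h=150): return cv2.resize(i[v:v+h,u:u+w],(400,450),interpolation=cv2.INTER_CUBIC)
cv2.imwrite('pics/c3.png',np.hstack([c(t,260,170),c(s,310,60)])[:,:,::-1])
E
```

```text
[ 0.51855531 -0.36285331  0.20017298] [1.17244270e-04 7.65572737e-01 6.43349337e-01 4.63644692e-05] [372.56616135 118.82740511]
```

View pics/c3.png

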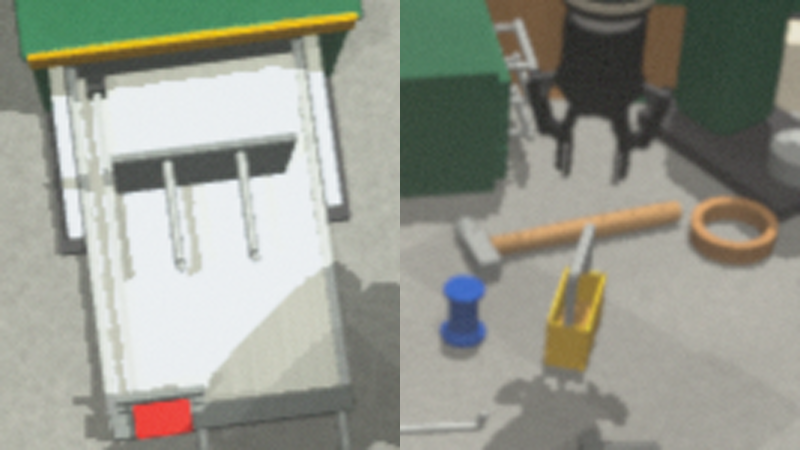

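The top crop shows the prongs, with tips near full-image pixels (320,259) and (345,256), and the red tab near (314,310). The side crop shows the gripper centred above the yellow bar.

```bash
python3 - <<'E'
from h import *
np.set_printoptions(precision=4,suppress=True)
L=onz('top',320.2,258.7,.16);R=onz('top',345,255.3,.16)
l=onz('top',316,224,.149);r=onz('top',340.3,221.7,.149)
print(L,R,np.linalg.norm(L-R),l,r)
for a,b in((L,l),(R,r)): print(np.degrees(np.arctan2((b-a)[1],(b-a)[0])))
d=R-L; print(np.degrees(np.arctan2(d[0],-d[1])))
y=np.radians(7.9); x=np.array([np.cos(y),np.sin(y),0])
print('seat',(L+R)/2+.034*x,'tab',onz('top',314,309.5,.087),onz('top',314,309.5,.080))
E
```

```text
[ 0.5965 -0.0118  0.16  ] [ 0.6053 -0.067   0.16  ] 0.05594200815495273 [ 0.6772 -0.0009  0.149 ] [ 0.6836 -0.0559  0.149 ]
7.701477883407522
8.074109980662524
9.030020158125595
seat [ 0.6346 -0.0347  0.16  ] tab [ 0.4869 -0.0001  0.087 ] [ 0.4872 -0.0001  0.08  ]
```

play_rows(angular=[[0,0,0],[0,0,0],[0,0,0],[0,0,0],[0,0,0]], delta_pos=[[0,0,-0.12],[0,0,-0.25],[0,0,-0.38],[0,0,-0.48],[0,0,-0.525]], fingers=[0.5,0.5,0.5,0.5,0.5])

```text
time: 10.0
tcp_pos: [0.5181, -0.3626, 0.0933]
orientation: [-0.001, 0.766, 0.643, -0.0]
ft_force: [-1.0, 0.2, 0.3]
width: 0.0427
finger_force: 0.0
```

play_rows(angular=[[0,0,0],[0,0,0],[0,0,0],[0,0,0],[0,0,0]], delta_pos=[[0,0,0],[0,0,0],[0,0,0],[0,0,0],[0,0,0]], fingers=[0,0,0,0,0])

```text
time: 10.5
tcp_pos: [0.5195, -0.3643, 0.0958]
orientation: [0.001, 0.766, 0.643, 0.0]
ft_force: [1.6, 1.4, 7.3]
width: 0.0085
finger_force: 59.8
```

play_rows(angular=[[0,0,0],[0,0,0]], delta_pos=[[0,0,0],[0,0,0]], fingers=[0,0])

```text
time: 10.7
tcp_pos: [0.5195, -0.3643, 0.0957]
orientation: [0.001, 0.766, 0.643, 0.0]
ft_force: [2.4, 0.8, 7.2]
width: 0.0086
finger_force: 59.8
```

play_rows(angular=[[0,0,0],[0,0,0],[0,0,0],[0,0,0],[0,0,0]], delta_pos=[[0,0,0.05],[0,0,0.2],[0,0,0.38],[0,0,0.58],[0,0,0.75]], fingers=[0,0,0,0,0])

```text
time: 11.2
tcp_pos: [0.5185, -0.3639, 0.2473]
orientation: [0.001, 0.766, 0.643, -0.0]
ft_force: [-0.4, -0.6, -2.3]
width: 0.0084
finger_force: 58.7
```

play_rows(angular=[[0,0,0.01],[0,0,0.025],[0,0,0.04],[0,0,0.055],[0,0,0.07]], delta_pos=[[0.01,0.1,0],[0.02,0.25,0],[0.05,0.42,0],[0.07,0.6,0],[0.1,0.8,0]], fingers=[0,0,0,0,0])

```text
time: 11.7
tcp_pos: [0.5384, -0.203, 0.2451]
orientation: [0.0, 0.69, 0.724, -0.0]
ft_force: [0.6, 0.4, -2.7]
width: 0.0089
finger_force: 58.7
```

play_rows(angular=[[0,0,0.01],[0,0,0.02],[0,0,0.028],[0,0,0.028],[0,0,0.028]], delta_pos=[[0.03,0.18,0],[0.06,0.36,0],[0.09,0.54,0],[0.11,0.7,0],[0.11,0.79,0]], fingers=[0,0,0,0,0])

```text
time: 12.2
tcp_pos: [0.5607, -0.0438, 0.2451]
orientation: [-0.0, 0.658, 0.753, 0.0]
ft_force: [0.1, -0.7, -2.5]
width: 0.0083
finger_force: 58.7
```

play_rows(angular=[[0,0,0],[0,0,0]], delta_pos=[[0,0,0],[0,0,0]], fingers=[0,0])

```text
time: 12.4
tcp_pos: [0.5607, -0.0461, 0.245]
orientation: [0.0, 0.658, 0.753, -0.0]
ft_force: [0.1, -0.6, -1.8]
width: 0.0086
finger_force: 58.7
```

play_rows(angular=[[0,0,0],[0,0,0],[0,0,0],[0,0,0],[0,0,0]], delta_pos=[[0,0,-0.08],[0,0,-0.2],[0,0,-0.32],[0,0,-0.4],[0,0,-0.405]], fingers=[0,0,0,0,0])

```text
time: 12.9
tcp_pos: [0.5597, -0.0469, 0.1619]
orientation: [-0.001, 0.659, 0.752, -0.001]
ft_force: [0.0, -0.4, -2.6]
width: 0.0086
finger_force: 58.7
```

```bash
python3 - <<'E'
from h import *
s=snap('side','s4.png');t=snap('top','t4.png')
o=bot.observe();print(o['tcp_pos'],o['ft_force'])
def c(i,u,v,w,h,W): return cv2.resize(i[v:v+h,u:u+w],(W,600),interpolation=cv2.INTER_CUBIC)
cv2.imwrite('pics/c4.png',c(s,240,150,133,100,800)[:,:,::-1])
E
```

```text
[ 0.56079648 -0.04679105  0.16394211] [ 0.16821514 -0.33990487 -2.62121746]
```

View pics/c4.png

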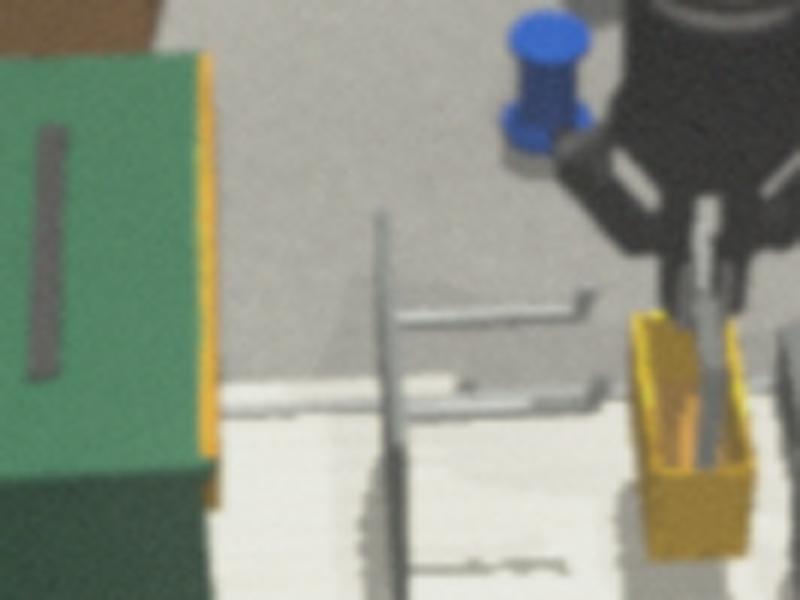

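The side view shows the two prongs with upturned tips at crop (600,380) and (588,295). The caddy hangs level in the gripper in front of them at crop (700,430).

```bash
python3 - <<'E'
from h import *
np.set_printoptions(precision=1,suppress=True)
d=np.array([-.136,.991,0]);m=np.array([.5608,-.0465,.178]);x=np.array([.991,.136,0]);seat=np.array([.635,-.035,.154])
c=lambda X:(proj('side',X)-[240,150])*6
for k in(-.049,0,.049): print('bar',k,c(m+k*d))
for k in(-.028,.028): print('tip',c(seat-.034*x+k*d+[0,0,.008]),'root',c(seat+.048*x+k*d+[0,0,-.005]))
for sx in(-.022,.022):
  for z in (-.110,-.055): print('box near',sx,z,c(m+sx*x+.049*d+[0,0,z]), 'far',c(m+sx*x-.049*d+[0,0,z]))
E
```

```text
bar -0.049 [679. 206.]
bar 0 [692.3 284.2]
bar 0.049 [706.3 366.7]
tip [586.3 273. ] root [392.7 303.3]
tip [598.6 365.3] root [398.9 396.2]
box near -0.022 -0.11 [741.4 548.5] far [714.1 388.3]
box near -0.022 -0.055 [750.7 459.5] far [722. 299.]
box near 0.022 -0.11 [639.4 553.1] far [617.2 392.3]
box near 0.022 -0.055 [645.5 464. ] far [622.2 302.9]
```

play_rows(angular=[[0,0,0.003],[0,0,0.006],[0,0,0.01],[0,0,0.012],[0,0,0.012]], delta_pos=[[0.06,0.01,0],[0.16,0.025,0],[0.26,0.04,0],[0.34,0.052,0],[0.38,0.058,0]], fingers=[0,0,0,0,0])

```text
time: 13.5
tcp_pos: [0.6383, -0.0347, 0.1645]
orientation: [0.001, 0.644, 0.765, 0.0]
ft_force: [-0.9, -0.3, -1.9]
width: 0.0088
finger_force: 58.7
```

play_rows(angular=[[0,0,0],[0,0,0],[0,0,0],[0,0,0],[0,0,0]], delta_pos=[[0,0,0],[0,0,-0.02],[0,0,-0.05],[0,0,-0.08],[0,0,-0.1]], fingers=[0,0,0,0,0])

```text
time: 14.0
tcp_pos: [0.6362, -0.0344, 0.1428]
orientation: [-0.0, 0.644, 0.765, -0.0]
ft_force: [0.3, -1.2, -3.2]
width: 0.0085
finger_force: 58.7
```

play_rows(angular=[[0,0,0],[0,0,0],[0,0,0]], delta_pos=[[0,0,-0.01],[0,0,-0.015],[0,0,-0.015]], fingers=[0,0,0])

```text
time: 14.3
tcp_pos: [0.6367, -0.0344, 0.1404]
orientation: [-0.0, 0.644, 0.765, -0.0]
ft_force: [-0.1, -1.0, -2.4]
width: 0.0087
finger_force: 58.7
```

play_rows(angular=[[0,0,0],[0,0,0],[0,0,0]], delta_pos=[[0,0,-0.01],[0,0,-0.012],[0,0,-0.012]], fingers=[0,0,0])

```text
time: 14.6
tcp_pos: [0.6374, -0.0344, 0.1393]
orientation: [0.001, 0.644, 0.765, 0.001]
ft_force: [-1.4, 1.1, 8.8]
width: 0.0082
finger_force: 60.3
```

play_rows(angular=[[0,0,0],[0,0,0],[0,0,0]], delta_pos=[[0,0,-0.01],[0,0,-0.012],[0,0,-0.012]], fingers=[0,0,0])

```text
time: 14.9
tcp_pos: [0.6387, -0.0343, 0.1391]
orientation: [0.003, 0.644, 0.765, 0.002]
ft_force: [-2.2, 2.7, 27.4]
width: 0.0085
finger_force: 62.8
```

Seated on the prongs: contact came at the predicted height. I'll relieve the load, open and rise.

play_rows(angular=[[0,0,0],[0,0,0],[0,0,0],[0,0,0],[0,0,0]], delta_pos=[[0,0,0.012],[0,0,0.014],[0,0,0.014],[0,0,0.014],[0,0,0.014]], fingers=[0,0,0.15,0.3,0.3])

```text
time: 15.4
tcp_pos: [0.6366, -0.0344, 0.1381]
orientation: [-0.0, 0.644, 0.765, -0.0]
ft_force: [-0.6, 0.0, -0.4]
width: 0.0256
finger_force: 0.0
```

play_rows(angular=[[0,0,0],[0,0,0],[0,0,0],[0,0,0],[0,0,0]], delta_pos=[[0,0,0],[0,0,0.05],[0,0,0.15],[0,0,0.3],[0,0,0.5]], fingers=[0.3,0.3,0.3,0.3,0.3])

```text
time: 15.9
tcp_pos: [0.636, -0.0343, 0.2392]
orientation: [-0.001, 0.644, 0.765, -0.0]
ft_force: [0.6, -0.5, 0.3]
width: 0.0254
finger_force: 0.0
```

play_rows(angular=[[0,0,0],[0,0,-0.005],[0,0,-0.01],[0,0,-0.01],[0,0,-0.01]], delta_pos=[[-0.1,0.02,0.05],[-0.28,0.06,0.1],[-0.46,0.1,0.1],[-0.64,0.15,0],[-0.735,0.17,-0.1]], fingers=[0.3,0,0,0,0])

```text
time: 16.4
tcp_pos: [0.4876, 0.0003, 0.2193]
orientation: [0.001, 0.656, 0.755, 0.001]
ft_force: [0.5, -0.5, -0.2]
width: 0.0002
finger_force: 0.0
```

play_rows(angular=[[0,0,0],[0,0,0],[0,0,0],[0,0,0],[0,0,0]], delta_pos=[[0,0,-0.1],[0,0,-0.25],[0,0,-0.4],[0,0,-0.5],[0,0,-0.5]], fingers=[0,0,0,0,0])

```text
time: 16.9
tcp_pos: [0.4886, -0.0002, 0.1172]
orientation: [-0.001, 0.656, 0.755, -0.001]
ft_force: [-1.2, 0.3, 0.7]
width: 0.0003
finger_force: 0.0
```

```bash
python3 - <<'E'
from h import *
s=snap('side','s5.png');t=snap('top','t5.png')
o=bot.observe();print(o['tcp_pos'],o['ft_force'],proj('side',o['tcp_pos']))
def c(i,u,v,w,h): return cv2.resize(i[v:v+h,u:u+w],(400,450),interpolation=cv2.INTER_CUBIC)
cv2.imwrite('pics/c5.png',np.hstack([c(t,270,180,120,135),c(s,260,160,120,135)])[:,:,::-1])
E
```

```text
[ 4.90097406e-01 -4.61363632e-04  1.19465422e-01] [ 0.72670003 -0.06504308 -0.19779763] [381.90472514 228.64550876]
```

View pics/c5.png

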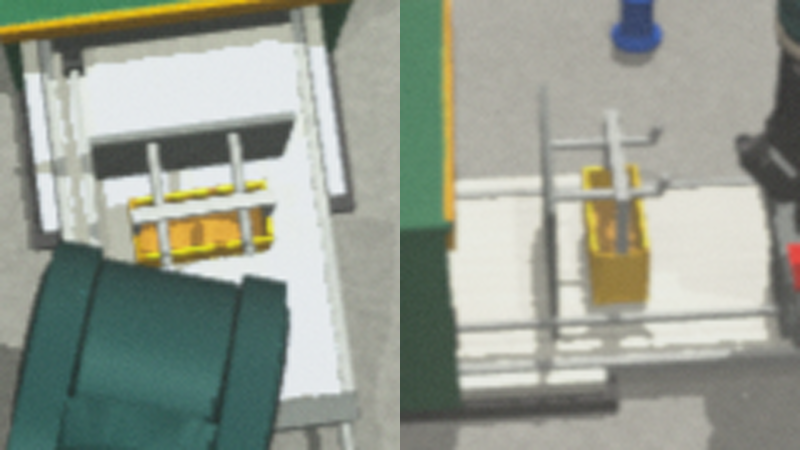

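The caddy hangs by its bar on both prongs, behind the upturned tips. Now I press the tab.

play_rows(angular=[[0,0,0],[0,0,0],[0,0,0],[0,0,0],[0,0,0]], delta_pos=[[-0.012,0,0],[-0.012,0,-0.05],[-0.012,0,-0.1],[-0.012,0,-0.135],[-0.012,0,-0.135]], fingers=[0,0,0,0,0])

```text
time: 17.5
tcp_pos: [0.4867, -0.0003, 0.0904]
orientation: [-0.001, 0.656, 0.755, -0.0]
ft_force: [-0.4, -0.3, -0.1]
width: 0.0001
finger_force: 0.0
```

play_rows(angular=[[0,0,0],[0,0,0],[0,0,0]], delta_pos=[[0,0,-0.02],[0,0,-0.03],[0,0,-0.03]], fingers=[0,0,0])

```text
time: 17.8
tcp_pos: [0.4875, -0.0004, 0.0855]
orientation: [0.0, 0.656, 0.755, 0.0]
ft_force: [-1.2, -0.8, 3.8]
width: 0.0003
finger_force: 2.1
```

play_rows(angular=[[0,0,0],[0,0,0],[0,0,0],[0,0,0]], delta_pos=[[0,0,-0.02],[0,0,-0.04],[0,0,-0.055],[0,0,-0.055]], fingers=[0,0,0,0])

```text
time: 18.2
tcp_pos: [0.489, -0.0003, 0.0759]
orientation: [0.001, 0.656, 0.755, 0.001]
ft_force: [1.9, 4.1, 16.1]
width: 0.0001
finger_force: 8.5
```

play_rows(angular=[[0,0,0],[0,0,0],[0,0,0],[0,0,0],[0,0,0]], delta_pos=[[0.02,0.0028,0],[0.045,0.0062,0],[0.07,0.0097,0],[0.1,0.0138,0],[0.125,0.0173,0]], fingers=[0,0,0,0,0])

```text
time: 18.7
tcp_pos: [0.5136, 0.0034, 0.0759]
orientation: [0.001, 0.656, 0.755, 0.001]
ft_force: [-3.1, 3.5, 20.9]
width: 0.0001
finger_force: 10.5
```

play_rows(angular=[[0,0,0],[0,0,0],[0,0,0],[0,0,0],[0,0,0]], delta_pos=[[0.05,0.0069,0.005],[0.1,0.0138,0.008],[0.16,0.0221,0.008],[0.22,0.0304,0.008],[0.27,0.0373,0.008]], fingers=[0,0,0,0,0])

```text
time: 19.2
tcp_pos: [0.5668, 0.0112, 0.0765]
orientation: [-0.0, 0.656, 0.755, 0.001]
ft_force: [-4.7, 5.7, 8.7]
width: 0.0001
finger_force: 4.1
```

play_rows(angular=[[0,0,0],[0,0,0],[0,0,0],[0,0,0],[0,0,0]], delta_pos=[[0.05,0.0069,0],[0.1,0.0138,0],[0.15,0.0207,0],[0.19,0.0263,0],[0.21,0.029,0]], fingers=[0,0,0,0,0])

```text
time: 19.7
tcp_pos: [0.6089, 0.017, 0.0765]
orientation: [-0.0, 0.656, 0.755, 0.001]
ft_force: [-3.7, 4.0, 8.1]
width: 0.0
finger_force: 4.1
```

play_rows(angular=[[0,0,0],[0,0,0],[0,0,0],[0,0,0],[0,0,0]], delta_pos=[[0.02,0.0028,0],[0.045,0.0062,0],[0.07,0.0097,0],[0.09,0.0124,0],[0.1,0.0138,0]], fingers=[0,0,0,0,0])

```text
time: 20.2
tcp_pos: [0.6286, 0.0198, 0.0766]
orientation: [-0.0, 0.656, 0.755, 0.001]
ft_force: [-3.4, 4.8, 8.5]
width: 0.0
finger_force: 4.1
```

play_rows(angular=[[0,0,0],[0,0,0],[0,0,0],[0,0,0],[0,0,0]], delta_pos=[[0.02,0.0028,0],[0.035,0.0048,0],[0.05,0.0069,0],[0.065,0.009,0],[0.065,0.009,0]], fingers=[0,0,0,0,0])

```text
time: 20.7
tcp_pos: [0.6418, 0.0217, 0.0767]
orientation: [-0.0, 0.656, 0.755, 0.001]
ft_force: [-0.0, 5.8, 7.9]
width: -0.0001
finger_force: 4.1
```

play_rows(angular=[[0,0,0],[0,0,0],[0,0,0],[0,0,0],[0,0,0]], delta_pos=[[0.02,0.0028,0],[0.035,0.0048,0],[0.05,0.0069,0],[0.06,0.008,0],[0.06,0.008,0]], fingers=[0,0,0,0,0])

```text
time: 21.2
tcp_pos: [0.6538, 0.0233, 0.0767]
orientation: [-0.0, 0.656, 0.755, 0.001]
ft_force: [-1.8, 5.2, 8.0]
width: 0.0001
finger_force: 4.1
```

play_rows(angular=[[0,0,0],[0,0,0],[0,0,0],[0,0,0],[0,0,0]], delta_pos=[[0.015,0.002,0],[0.03,0.004,0],[0.04,0.0055,0],[0.04,0.0055,0],[0.04,0.0055,0]], fingers=[0,0,0,0,0])

```text
time: 21.7
tcp_pos: [0.6576, 0.0232, 0.0765]
orientation: [-0.002, 0.656, 0.755, -0.002]
ft_force: [-27.7, -3.4, 21.9]
width: 0.0001
finger_force: 17.4
```

It hit a firm stop (28 N) at about 0.168 m of rack travel, so the rack is home. I'll back off and lift away.

play_rows(angular=[[0,0,0],[0,0,0],[0,0,0],[0,0,0],[0,0,0]], delta_pos=[[-0.015,-0.002,0.005],[-0.018,-0.002,0.025],[-0.02,-0.003,0.06],[-0.03,-0.004,0.15],[-0.05,-0.007,0.3]], fingers=[0,0,0,0,0])

```text
time: 22.2
tcp_pos: [0.6507, 0.0222, 0.1355]
orientation: [-0.001, 0.656, 0.755, -0.001]
ft_force: [-0.7, 0.2, 0.4]
width: 0.0001
finger_force: 0.0
```

play_rows(angular=[[0,0,0],[0,0,0],[0,0,0],[0,0,0],[0,0,0]], delta_pos=[[-0.1,-0.05,0.2],[-0.3,-0.2,0.4],[-0.5,-0.4,0.5],[-0.7,-0.6,0.5],[-0.9,-0.8,0.5]], fingers=[0,0,0,0,0])

```text
time: 22.7
tcp_pos: [0.4952, -0.1142, 0.236]
orientation: [0.001, 0.656, 0.755, 0.0]
ft_force: [-0.2, -0.2, 0.4]
width: -0.0001
finger_force: 0.0
```

play_rows(angular=[[0,0,0],[0,0,0],[0,0,0],[0,0,0],[0,0,0]], delta_pos=[[-0.1,-0.2,0],[-0.2,-0.4,0],[-0.2,-0.6,0],[-0.2,-0.7,0],[-0.2,-0.7,0]], fingers=[0,0,0,0,0])

```text
time: 23.2
tcp_pos: [0.456, -0.2556, 0.2347]
orientation: [0.0, 0.657, 0.754, -0.0]
ft_force: [-0.2, 0.9, -0.4]
width: 0.0001
finger_force: 0.0
```

```bash
python3 - <<'E'
from h import *
np.set_printoptions(precision=4,suppress=True)
t=snap('top','t6.png');s=snap('side','s6.png')
hsv=cv2.cvtColor(t,cv2.COLOR_RGB2HSV)
m=((hsv[...,0]<6)|(hsv[...,0]>174))&(hsv[...,1]>190)&(hsv[...,2]>150); m[:, :280]=0;m[:,345:]=0
ys,xs=np.nonzero(m[:300]);print(xs.mean(),ys.mean(),len(xs)); print(onz('top',xs.mean(),ys.mean(),.08))
def c(i,u,v,w=160,h=180): return cv2.resize(i[v:v+h,u:u+w],(400,450),interpolation=cv2.INTER_CUBIC)
cv2.imwrite('pics/c6.png',np.hstack([c(t,240,130),c(s,220,150)])[:,:,::-1])
E
```

```text
302.1041666666667 238.04166666666666 48
[0.6557 0.0315 0.08  ]
```

View pics/c6.png

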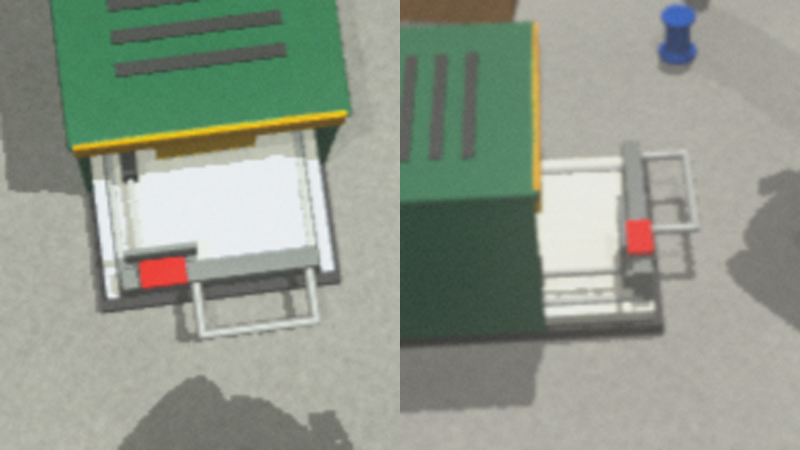

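The last view shows the rack in, with the tab near full-image (305,239), the caddy inside under the roof, and the spool undisturbed. I'm handing in the job.

```bash
python3 -c "
from h import *
print(workorder.close_job())"
```

```text
the job is handed in; nothing more can be done
None
```

I handed the job in at about 23 s: the rack was pulled out until it locked, the yellow caddy was hung on both prongs, and the rack was slid in to a firm stop with the caddy inside; "fully home" rests on that stop (about 28 N after 0.168 m of travel), because I had no separate reference for the home position.

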